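# Flip the stop down and seat the stock against fence and stop

## Task

Get the wooden block ready for the next cut in the crosscut jig: flip the hinged stop flag on the fence fully down into the block's path, then slide the block along the board, flush with the fence, and press it definitely home against the stop screw, keeping the pressure on for half a second or more. Treat the stop gently, always well under 20 N. Let go and leave the block lying flush with the fence and still touching the stop, the flag down, the other things undisturbed.

Things in the scene. Friction and masses are not known exactly. Their poses are not given: they have to be found in the camera images.
- jig: Crosscut jig fixed to the table: plywood board 190 x 400 x 15 mm, aluminium fence along its far side. Origin under the board's centre; x towards the fence, y left along the fence (to the stop). Board top z = 15 mm. Fence front face x = 50 mm, 18 mm thick, full length, only 20 mm above the board (top z = 35 mm), so the 38 mm high block can be gripped across its width above it.
- flag_hinge (a point): Centre of the flag's hinge pin, on an aluminium saddle fixed on the fence top near its left end (place along the fence varies). The pin lies along the jig's y, 9 mm behind the fence face, 63 mm above the table. The ears that hold it reach 7 mm before, behind and above the pin and 19 mm to each side; ears and saddle (40 mm along the fence) stay 2 mm behind the fence face. Axes as the jig's.
- flag (a joint): Angle of the L-shaped steel stop flag, rad: 0 = fully down in the block's path, growing as it is raised up and back over the fence (2.5 at most; starts at 1.75 to 2.3). Stiff hinge, 0.07 N m, stays where left. Down, it meets a rigid stop. To lower it, push its arm from behind the fence towards the robot, round the pin, then press it down slowly and gently (about 5 N).
- flag_top (a point): Point on the flag's arm, 36 mm out from the pin, mid width, on the face that is its top when down (the back when raised). The arm is 20 mm wide along the fence, 8 mm thick and 47 mm long from the pin; when down it runs level towards the robot, its top 4 mm above the pin. Turns with the flag; axes are the jig's when the flag is down.
- paddle_face (a point): Where the adjusting screw leaves the right-hand face of the flag's paddle (32 mm wide, 10 mm thick, hanging to 4 mm above the board when down). The screw, 12 mm across, sticks out from here along -y by 3 to 15 mm, different each time and not reported: find it by feel. A thin sprung nose stands 2.5 mm out of its flat end (0.1 to 0.2 N, too weak to move the block); the screw itself is rigid.
- stock_center (a point): Centre (half-way up) of the stock: plain pine block 45 mm (x) by 90 mm (y, length) by 38 mm high, about 0.15 kg, loose on the jig's board right of the stop and in front of the fence, length roughly along the fence. Home: far long side flush with the fence, left end pressed (5 to 15 N) on the screw's flat end; over 20 N spoils the stop's setting.
- tape_small: Bystander: small roll of tape 53 mm across, 19 mm high, on the jig's board near its front left corner. Leave alone.
- offcut: Bystander: small wooden off-cut 38 x 60 x 19 mm, half as high as the stock, lying on the jig's board near its front edge, left of the middle. Leave alone.
There are look-alikes about, which are no part of the job. Leave any turquoise look-alike of the part that bears flag_hinge alone.

How it is judged:
By the outcome, as a careful person would: the job done as asked, in the order asked, and still so for the second after the job is handed in, with the robot touching nothing.
It also fails if it takes over 72 s, if anything falls off the work surface, if the arm or the gripper's body presses on something with over 40 N, if the wrist force passes 120 N, or if a joint passes its speed limit or range.

## Robot

A 6-joint arm with a two-finger parallel gripper is mounted at the origin on a cart in front of the work surface, level with it; the furniture and walls round the work are solid. World frame = base frame: x ahead of the robot, y to its left, z up, the work surface at z = 0. Lengths are in mm, angles in rad, forces in N, time in s.
With the tool pointing down it reaches from about 375 to 900 mm from the base axis. Payload 3.1 kg.
Tool frame: the origin (TCP) lies between the finger pads; the fingertips stand 8 mm ahead of it and the grasp point (between the pads) lies 11 mm behind it; z points along the fingers, y is the line along which they close (so a half turn about z gives the same grasp; the last joint's range is limited). The gripper opens to 85 mm and grips with 20 to 120 N. Pads are 22 mm wide; open, the fingers measure 114 mm over their backs; the gripper's body (76 mm by 85 mm) begins 54 mm behind the grasp point. The pads swing forward as they close: fully open they stand 13 mm farther back than shut.
Start: joints at [-1.409, 0.527, 1.433, -0, 1.181, -0.178], TCP at [208.923, -589.023, 239.31] pointing down, gripper open.
Joint ranges: [-3.08, 3.08], [-0.75, 2.2], [0.22, 2.44], [-1.43, 4.57], [0, 2.65], [-2.85, 2.85]. Speed limits (rad/s): [2.79, 2.79, 3.14, 3.14, 3.14, 3.14].

## Interface

Orientations are given as a unit quaternion [x, y, z, w].
In Python, from workcell import r gives the robot as it stands.
- The arm moves only by the tool jog_arm, never from a script. Its argument "motion" is a list of rows, each an object of numbers: "dx", "dy", "dz": the shift along the tool's x, y, z in m; "turn": the turn about the tool's z in rad; "jaw": the opening in per cent of the stroke, from 0 (shut) to 100 (fully open). In form: [{"dx": .., "dy": .., "dz": .., "turn": .., "jaw": ..}, ...]. A call has 1 to 5 rows; each row is the pose to reach, as a shift and turn from the pose commanded when the call began, along the tool's axes at that moment; what a row does not reach only later rows make up. A row lasts 1/10 s, in which the tool goes at most 50 mm and 8.59 degrees, less where a joint would pass 70% of its speed; a pose out of reach is approached as far as the arm can. A call with a gripper value outside its range is refused whole. The fingers move at their own pace and stop on an object; "force" is the grip in N (left out, the last holds). Time passes only in rows, so rows that repeat a pose let the fingers close. It gives the time, the measured TCP pose, the force and the opening at its end, in the units of the state.
- r.get_obs(): the state, without advancing time (a new reading comes with each control period).
- r.read_camera(name): name is "side" or "top"; returns a dict with "pixels" (400x640x3 uint8, red, green, blue), "depth" (400x640 float32, mm along the optical axis (not along the pixel's ray), 0 where there is no reading), "K" (3x3 intrinsics, pixels), "D" ([k1, k2, p1, p2, k3] as OpenCV has them; the pictures are not rectified), "R" (3x3) and "t" (3): a world point X has camera coordinates R X + t. Camera axes: x right, y down, z forward; pixel columns grow to the right and rows downward; lengths in mm; the calibration is good to about 2 mm. A picture is of the moment at which its call begins.
- r.job_done(): hands the job in, once; it reports no verdict.
Trained networks look in a picture, given as the dict that the camera call returned (one of the last four; its "shot" number tells which), for a name from the list of things; names that differ only in an ending like _2 or _b are one class to them, and where a whole thing is asked for, a point or a joint stands for the part that bears it (a point fixed in the world has none). Each returns a list of dicts, best first, with "p" (0 to 1); they miss things now and then, are a little off and sometimes report something else, mostly with a low value. They report only what shows in the picture. A call takes as long as a camera call. They do not tell look-alikes from the thing itself.
- r.regions_of(label, picture): "pixels" (400x640 bool, what is visible of it) and "extent" ([left, top, width, height] in pixels, round what is visible of it).
The state is a dict: "clock": time; "joint_positions": joint angles; "dq": joint speeds; "effort": joint torques, N m; "eef_pos": TCP position; "tool_rot": TCP orientation; "ft_force": force on the tool from outside, world axes, zero at the start; "ft_torque": the same for the moment, N m; "grip_width": finger opening in mm.
Only numpy, scipy, OpenCV 4.12 (cv2) and the standard library are available. Lean on these libraries where they do the work, as an engineer would, in place of code of your own. Each camera call takes 0.05 s, during which the arm holds its last target. There are 200 camera calls.

## Working session

There is one attempt and no reset: what is moved stays moved. The work goes in short steps, Python scripts to look and compute and a tool call to move; the robot and the scene stay as the last step left them, time stands still between calls to the robot, and variables do not carry over. Pictures are saved under pics/ and viewed, on a budget of 10 in all, crops included, one or two more only if the job needs it, and the job is handed in when it is done.

Besides the shell and the picture viewer there is one more tool, called after "Emit:" by a JSON object that holds its "method" and its "body". jog_arm: Moves the arm, as the interface text tells. Its arguments: {"type":"object","properties":{"motion":{"type":"array"},"force":{"type":"number"}},"required":["motion"]}

```bash
ls; mkdir -p pics
cat > h.py <<'E'
import numpy as np, cv2
from workcell import r
def save(pic,name,crop=None,s=1):
    im=cv2.cvtColor(pic["pixels"],cv2.COLOR_RGB2BGR)
    if crop: l,t,w,h=crop; im=im[t:t+h,l:l+w]
    if s!=1: im=cv2.resize(im,None,fx=s,fy=s,interpolation=cv2.INTER_CUBIC)
    cv2.imwrite("pics/"+name,im)
def pts(pic,mask):
    v,u=np.nonzero(mask&(pic["depth"]>0)); d=pic["depth"][v,u]
    n=cv2.undistortPoints(np.stack([u,v],1).astype(np.float64)[:,None],pic["K"],np.array(pic["D"]))[:,0]
    c=np.c_[n*d[:,None],d]
    return (c-np.array(pic["t"]))@np.array(pic["R"]),u,v
def proj(pic,X):
    return cv2.projectPoints(np.atleast_2d(X).astype(float),cv2.Rodrigues(np.array(pic["R"]))[0],np.array(pic["t"],float),pic["K"],np.array(pic["D"]))[0][:,0]
E
python3 - <<'E'
from h import *
o=r.get_obs(); print({k:np.round(v,3) for k,v in o.items()})
for c in ["top","side"]:
    p=r.read_camera(c); save(p,c+"0.png"); 
    R=np.array(p["R"]); print(c,"campos",-R.T@np.array(p["t"]),"fwd",R[2])
    for l in ["jig","flag","flag_hinge","stock_center","tape_small","offcut"]:
        for d in r.regions_of(l,p)[:3]:
            P,u,v=pts(p,d["pixels"])
            print(l,round(d["p"],2),d["extent"],len(P),np.round(np.median(P,0)) if len(P) else "",np.round(P.min(0)),np.round(P.max(0)))
E
```

```text
pics
{'clock': np.float64(0.0), 'joint_positions': array([-1.408,  0.528,  1.434,  0.   ,  1.181, -0.179]), 'dq': array([-0.001, -0.002,  0.   ,  0.001,  0.001,  0.   ]), 'effort': array([-0.0000e+00, -4.4235e+01, -1.7802e+01, -0.0000e+00,  8.0000e-03,
       -0.0000e+00]), 'eef_pos': array([ 208.826, -588.333,  238.338]), 'tool_rot': array([ 0.986,  0.17 ,  0.   , -0.001]), 'ft_force': array([-1.217,  0.441, -0.389]), 'ft_torque': array([-0.004,  0.022, -0.007]), 'grip_width': np.float64(85.315)}
top campos [ 436.68218734 -265.05131874  916.10155096] fwd [ 0.10325461 -0.01456422 -0.99454832]
jig 0.79 [197.8, 162.0, 174.0, 98.7] 11706 [ 515. -187.   16.] [ 397. -390.   -3.] [624.  28. 131.]
flag 0.66 [228.1, 161.7, 14.3, 28.4] 323 [576. -88. 113.] [ 541. -103.   15.] [609. -68. 136.]
flag 0.58 [411.9, 176.2, 20.0, 29.9] 314 [ 549. -498.   63.] [ 528. -512.   -2.] [ 579. -485.   69.]
flag_hinge 0.89 [412.1, 169.1, 22.0, 35.3] 492 [ 567. -498.   61.] [ 528. -533.   -2.] [ 608. -479.   69.]
flag_hinge 0.71 [227.8, 161.7, 22.5, 30.9] 393 [576. -90. 104.] [ 541. -106.   15.] [609. -66. 13
[... 932 characters left out ...]
7.8, 46.0, 48.1] 1192 [ 552. -506.   46.] [ 525. -522.    0.] [ 645. -385.   69.]
flag_hinge 0.65 [296.5, 135.5, 32.8, 41.9] 630 [578. -88.  91.] [ 544. -109. -312.] [1009. 1004.  135.]
stock_center 0.91 [276.8, 196.8, 43.5, 44.9] 1156 [ 455. -294.   50.] [ 436. -317.   16.] [ 517. -182.   57.]
tape_small 0.55 [249.8, 167.4, 27.4, 16.8] 283 [475. -25.  31.] [451. -37.  16.] [500.  18.  39.]
tape_small 0.51 [253.6, 183.0, 24.4, 22.8] 323 [ 442. -126.   36.] [ 422. -143.   19.] [467. -77.  39.]
tape_small 0.17 [298.3, 139.1, 26.3, 24.1] 428 [577. -87. 104.] [ 540. -105. -314.] [1010. 1060.  135.]
offcut 0.6 [254.9, 186.6, 19.9, 19.1] 317 [ 442. -128.   35.] [ 422. -143.   18.] [467. -80.  39.]
```

Run:
```python
from h import *
p=r.read_camera("top"); q=r.read_camera("side")
save(p,"top1.png",(180,140,280,140),2.8); save(q,"side1.png",(220,120,240,180),3)
# jig board fit: points on top z~15, fence top z~35
for name,pic in (("top",p),("side",q)):
    P,u,v=pts(pic,np.ones((400,640),bool))
    ok=(P[:,0]>380)&(P[:,0]<660)&(P[:,1]>-420)&(P[:,1]<60)
    b=P[ok&(abs(P[:,2]-15)<5)]
    f=P[ok&(abs(P[:,2]-35)<4)&(P[:,0]>500)]
    s=P[ok&(abs(P[:,2]-53)<4)&(P[:,0]<500)]
    for n,a in (("board",b),("fence",f),("stock",s)):
        rc=cv2.minAreaRect(a[:,:2].astype(np.float32)); print(name,n,len(a),np.median(a[:,2]),rc)
        # fit line through
        m=a[:,:2].mean(0); w,V=np.linalg.eigh(np.cov(a[:,:2].T)); print("  mean",m,"dir",np.degrees(np.arctan2(V[1,1],V[0,1])),"pct",np.percentile(a[:,:2],[1,99],axis=0))
    fl=P[(P[:,0]>520)&(P[:,0]<640)&(P[:,1]>-130)&(P[:,1]<-40)&(P[:,2]>40)&(P[:,2]<150)]
    # slices by height
    for z in range(40,140,8):
        a=fl[(fl[:,2]>=z)&(fl[:,2]<z+8)]
        if len(a)>3: print(z,len(a),np.round(np.percentile(a[:,:2],[5,50,95],axis=0)).tolist())
```

```text
top board 10208 15.877681121773932 ((510.19549560546875, -183.31092834472656), (399.4366455078125, 190.31800842285156), 84.1316909790039)
  mean [ 505.17799682 -185.50947025] dir 83.99582724388483 pct [[ 406.67986992 -378.52179762]
 [ 611.33361044   11.46066316]]
top fence 1167 35.73375561152369 ((548.9039306640625, -190.03646850585938), (95.78778076171875, 397.2707214355469), 0.31106939911842346)
  mean [ 566.10755046 -201.36628491] dir 84.73908644768412 pct [[ 540.9798774  -383.67622636]
 [ 593.27777473    4.31178167]]
top stock 782 53.54677431008251 ((462.7408142089844, -270.2978515625), (44.92616653442383, 90.09416961669922), 2.980114459991455)
  mean [ 462.45791675 -270.09086099] dir 93.66426517145474 pct [[ 439.52675626 -314.35839693]
 [ 484.60243675 -226.36117445]]
40 25 [[571.0, -106.0], [592.0, -96.0], [609.0, -90.0]]
48 38 [[572.0, -104.0], [591.0, -94.0], [610.0, -89.0]]
56 4 [[571.0, -102.0], [572.0, -101.0], [574.0, -91.0]]
64 49 [[572.0, -105.0], [578.0, -97.0], [584.0, -64.0]]
72 14 [[577.0, -100.0], [581.0, -92.0], [585.0, -89.0]]
80 14 [[581.0, -96.0], [589.0, -94.0]
[... 1109 characters left out ...]
[ 484.82855197 -225.99891949]]
40 71 [[571.0, -105.0], [580.0, -97.0], [608.0, -69.0]]
48 70 [[571.0, -105.0], [582.0, -93.0], [608.0, -69.0]]
56 24 [[571.0, -105.0], [575.0, -100.0], [580.0, -68.0]]
64 48 [[570.0, -106.0], [575.0, -97.0], [581.0, -68.0]]
72 34 [[577.0, -99.0], [581.0, -90.0], [588.0, -72.0]]
80 26 [[580.0, -95.0], [586.0, -91.0], [594.0, -86.0]]
88 49 [[568.0, -96.0], [586.0, -88.0], [598.0, -85.0]]
96 73 [[559.0, -95.0], [584.0, -88.0], [604.0, -84.0]]
104 73 [[546.0, -93.0], [576.0, -87.0], [600.0, -83.0]]
112 74 [[543.0, -102.0], [559.0, -87.0], [587.0, -82.0]]
120 54 [[547.0, -98.0], [558.0, -87.0], [576.0, -79.0]]
128 19 [[554.0, -88.0], [558.0, -85.0], [564.0, -80.0]]
```

View pics/top1.png

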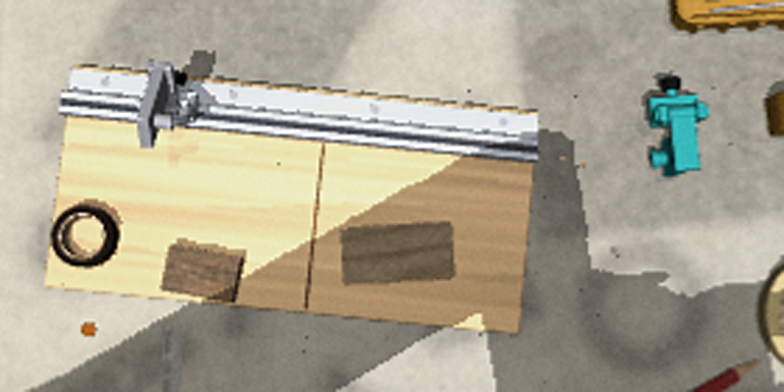

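View pics/side1.png

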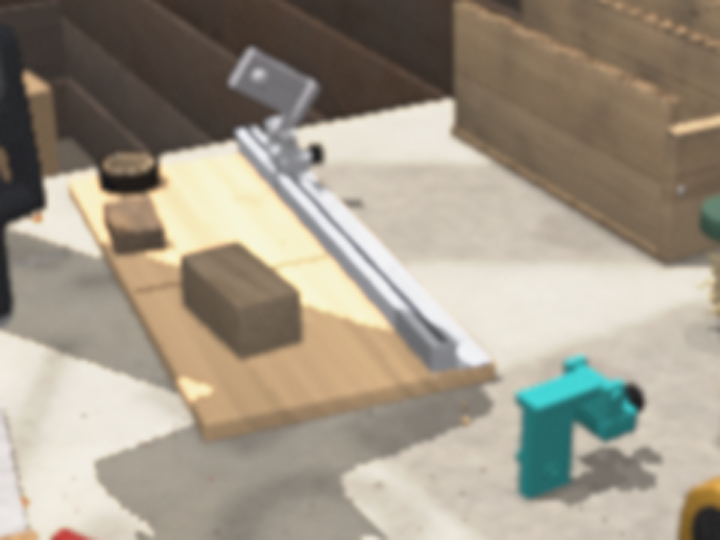

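The top view shows the silver flag raised at the fence's left end (crop ≈155,100). The block is at ≈398,252, the off-cut at ≈203,270, the tape at ≈85,235 and the turquoise decoy at ≈680,130. In the side view the flag paddle stands up at ≈272,80, with a black knob behind the hinge at ≈315,155.

```bash
cat >> h.py <<'E'
YAW=np.radians(-5.9); C0=np.array([509.4,-183.3])
Rj=np.array([[np.cos(YAW),-np.sin(YAW)],[np.sin(YAW),np.cos(YAW)]])
def tojig(P): P=np.array(P,float).copy(); P[...,:2]=(P[...,:2]-C0)@Rj; return P
def toworld(P): P=np.array(P,float).copy(); P[...,:2]=P[...,:2]@Rj.T+C0; return P
E
python3 - <<'E'
from h import *
A=[]
for c in ("top","side"):
    pic=r.read_camera(c)
    P,u,v=pts(pic,np.ones((400,640),bool)); J=tojig(P)
    J[:,2]-= 0.8 if c=="top" else 2
    # fence face: board/fence edges
    f=J[(abs(J[:,2]-35)<2.5)&(J[:,0]>30)&(J[:,0]<90)&(abs(J[:,1])<190)]
    print(c,"fence top x pct",np.percentile(f[:,0],[2,10,50,90,98]))
    # board extents
    b=J[(abs(J[:,2]-15)<3)&(abs(J[:,0])<120)&(abs(J[:,1])<230)]; print("board",np.percentile(b[:,:2],[.3,99.7],axis=0))
    s=J[(J[:,0]>35)&(J[:,0]<110)&(J[:,1]>50)&(J[:,1]<150)&(J[:,2]>42)&(J[:,2]<145)]
    low=s[(s[:,2]>60)&(s[:,2]<74)]; print("ears y",np.percentile(low[:,1],[2,50,98]),"x",np.percentile(low[:,0],[2,50,98]))
    A.append(s[s[:,2]>78])
A=np.vstack(A); print(len(A))
x=A[:,0]-59; z=A[:,2]-63
best=[]
for t in np.arange(1.6,2.5,.02):
    rr=-np.cos(t)*x+np.sin(t)*z; hh=-np.sin(t)*x-np.cos(t)*z
    # boxes: arm r 0..47,h -4..4 ; paddle r15..47,h -4..44
    def d(r0,r1,h0,h1): return np.hypot(np.maximum(np.maximum(r0-rr,rr-r1),0),np.maximum(np.maximum(h0-hh,hh-h1),0))
    e=np.minimum(d(0,47,-4,4),d(15,47,-4,44)); best.append((np.minimum(e,8).mean(),t,np.percentile(rr,[2,98]),np.percentile(hh,[2,98])))
for b in sorted(best,key=lambda q:q[0])[:4]: print(b)
t=min(best,key=lambda q:q[0])[1]
rr=-np.cos(t)*x+np.sin(t)*z; hh=-np.sin(t)*x-np.cos(t)*z
print("paddle y",np.percentile(A[hh>12][:,1],[5,25,50,75,95]),"arm y",np.percentile(A[(hh<2)&(rr>12)][:,1],[5,50,95]))
E
```

```text
top fence top x pct [50.59893962 52.06070719 59.07825634 66.48646767 67.88594084]
board [[ -93.54308846 -198.03492192]
 [  94.37136104  197.7301554 ]]
ears y [ 84.18503883  94.81193981 126.41495312] x [52.955868   58.84885333 65.92224282]
side fence top x pct [49.22003961 50.19923518 56.84115775 65.34273331 67.35397938]
board [[ -95.41252409 -200.00903346]
 [  93.54031927  196.48002223]]
ears y [ 85.10709576  99.11640107 122.08545304] x [51.74096113 56.88313559 67.39213706]
549
(np.float64(1.0169476546356198), np.float64(2.1200000000000006), array([18.32350888, 50.62122389]), array([-4.50337797, 54.27309708]))
(np.float64(1.032233534025152), np.float64(2.1400000000000006), array([17.96089685, 49.74024516]), array([-3.69279564, 55.268534  ]))
(np.float64(1.0332100194025575), np.float64(2.1000000000000005), array([18.70008231, 51.50374046]), array([-5.38239095, 53.25595164]))
(np.float64(1.075418566853728), np.float64(2.0800000000000005), array([18.91449745, 52.46112392]), array([-6.22933384, 52.21750454]))
paddle y [ 88.40390661 100.01896345 101.61288708 103.91392649 107.58104856] arm y [ 95.23085457  99.7403769  112.68841743]
```

Emit:
{"method": "jog_arm", "body": {"motion": [{"dz":-0.02,"turn":-0.14,"jaw":0},{"dz":-0.02,"turn":-0.28,"jaw":0},{"dz":-0.02,"turn":-0.42,"jaw":0},{"dz":-0.02,"turn":-0.56,"jaw":0},{"dz":-0.02,"turn":-0.7,"jaw":0}]}}

```text
$.motion[0]: bad value
```

Emit:
{"method": "jog_arm", "body": {"motion": [{"dx":0.0,"dy":0.0,"dz":-0.02,"turn":-0.14,"jaw":0},{"dx":0.0,"dy":0.0,"dz":-0.02,"turn":-0.28,"jaw":0},{"dx":0.0,"dy":0.0,"dz":-0.02,"turn":-0.42,"jaw":0},{"dx":0.0,"dy":0.0,"dz":-0.02,"turn":-0.56,"jaw":0},{"dx":0.0,"dy":0.0,"dz":-0.02,"turn":-0.7,"jaw":0}]}}

```text
clock: 1.4
eef_pos: [208.9, -589.0, 259.4]
tool_rot: [0.866, 0.5, -0.0, 0.0]
ft_force: [-1.0, -0.1, 0.0]
grip_width: 12.4
```

Emit:
{"method": "jog_arm", "body": {"motion": [{"dx":0.048,"dy":0.009,"dz":0.0,"turn":-0.14,"jaw":0},{"dx":0.096,"dy":0.018,"dz":0.0,"turn":-0.28,"jaw":0},{"dx":0.144,"dy":0.027,"dz":0.0,"turn":-0.42,"jaw":0},{"dx":0.192,"dy":0.036,"dz":0.0,"turn":-0.421,"jaw":0},{"dx":0.24,"dy":0.045,"dz":0.0,"turn":-0.421,"jaw":0}]}}

```text
clock: 1.9
eef_pos: [370.1, -403.3, 259.5]
tool_rot: [0.745, 0.667, 0.0, 0.0]
ft_force: [0.9, 0.0, 0.5]
grip_width: -0.1
```

```bash
cat >> h.py <<'E'
from scipy.spatial.transform import Rotation as Ro
def st():
    o=r.get_obs(); Rm=Ro.from_quat(o["tool_rot"]).as_matrix()
    f=o["ft_force"]; fj=Rj.T@f[:2]
    print("t%.2f"%o["clock"],"jig",np.round(tojig(o["eef_pos"]),1),"toolx",round(np.degrees(np.arctan2(Rm[1,0],Rm[0,0])),2),"tilt",round(np.degrees(np.arccos(-Rm[2,2])),2),"Fjig",np.round(fj,2),round(f[2],2),"w",round(o["grip_width"],1))
    return o,Rm
def shift(jig):
    o,Rm=st(); print("dx,dy,dz to go",np.round(Rm.T@(toworld(jig)-o["eef_pos"]),1))
E
python3 - <<'E'
from h import *
shift([118,104,250])
p=r.read_camera("top"); P,u,v=pts(p,np.ones((400,640),bool)); J=tojig(P)
m=(J[:,0]>72)&(J[:,0]<260)&(J[:,1]>0)&(J[:,1]<220)&(J[:,2]>30); print(m.sum(), np.percentile(J[m],[0,5,50],axis=0) if m.any() else "")
E
```

```text
t1.90 jig [-116.  -233.1  259.5] toolx 83.73 tilt 0.03 Fjig [0.86 0.12] 0.52 w -0.1
dx,dy,dz to go [338.6 231.8   9.5]
1137 [[ 72.1071254   65.25045757  30.09747763]
 [ 80.84427526  84.00267285  36.77307135]
 [253.46990724 134.47641277  91.31279061]]
```

Emit:
{"method": "jog_arm", "body": {"motion": [{"dx":0.038,"dy":0.026,"dz":0.0,"turn":-0.006,"jaw":0},{"dx":0.076,"dy":0.052,"dz":0.0,"turn":-0.006,"jaw":0},{"dx":0.114,"dy":0.078,"dz":0.0,"turn":-0.006,"jaw":0},{"dx":0.152,"dy":0.104,"dz":0.0,"turn":-0.006,"jaw":0},{"dx":0.19,"dy":0.13,"dz":0.0,"turn":-0.006,"jaw":0}]}}

```text
clock: 2.45
eef_pos: [520.0, -228.7, 259.5]
tool_rot: [0.743, 0.67, 0.0, 0.0]
ft_force: [0.7, -0.4, 0.5]
grip_width: 0.2
```

Run:
```python
from h import *
shift([118,104,250])
p=r.read_camera("top"); P,u,v=pts(p,np.ones((400,640),bool)); J=tojig(P)
for x in range(72,260,15):
    m=(J[:,0]>x)&(J[:,0]<x+15)&(J[:,1]>40)&(J[:,1]<220)&(J[:,2]>30); 
    if m.any(): print(x,m.sum(),np.percentile(J[m][:,1],[0,50,100]).round(),J[m][:,2].max().round())
```

```text
t2.45 jig [ 15.2 -44.1 259.5] toolx 84.09 tilt 0.03 Fjig [ 0.73 -0.31] 0.51 w 0.2
dx,dy,dz to go [148.1 102.8   9.5]
237 332 [136. 174. 195.] 128.0
252 838 [ 40. 111. 196.] 128.0
```

Emit:
{"method": "jog_arm", "body": {"motion": [{"dx":0.039,"dy":0.028,"dz":0.0,"turn":0.0,"jaw":0},{"dx":0.078,"dy":0.056,"dz":0.0,"turn":0.0,"jaw":0},{"dx":0.117,"dy":0.084,"dz":0.0,"turn":0.0,"jaw":0},{"dx":0.148,"dy":0.104,"dz":0.03,"turn":0.0,"jaw":0},{"dx":0.148,"dy":0.104,"dz":0.07,"turn":0.0,"jaw":0}]}}

```text
clock: 3.0
eef_pos: [642.6, -90.3, 191.2]
tool_rot: [0.741, 0.672, 0.003, 0.004]
ft_force: [-0.2, -0.2, -0.7]
grip_width: -0.0
```

Run:
```python
from h import *
shift([118,104,98])
p=r.read_camera("side"); save(p,"side2.png",(260,60,120,110),5)
```

```text
t3.00 jig [122.9 106.2 191.2] toolx 84.4 tilt 0.55 Fjig [-0.19 -0.24] -0.68 w -0.0
dx,dy,dz to go [-2.1 -5.8 93.1]
```

View pics/side2.png

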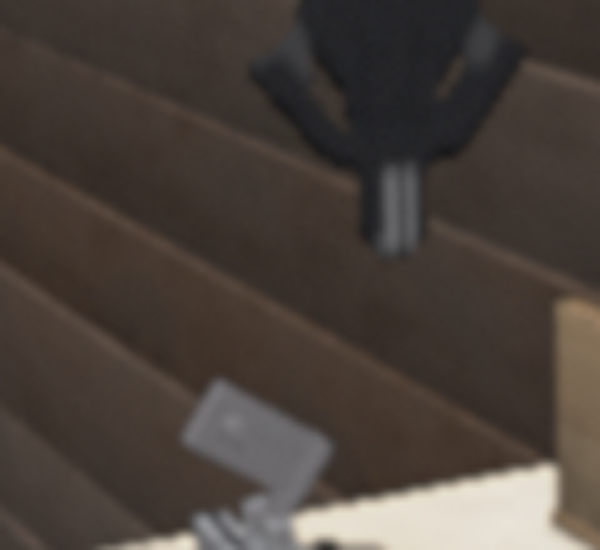

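The crop shows the closed fingers at ≈(400,210), above and behind the flag (paddle ≈(255,440)). The linkage widens about 45 mm above the tips, so it clears the paddle.

Emit:
{"method": "jog_arm", "body": {"motion": [{"dx":-0.002,"dy":-0.006,"dz":0.035,"turn":0.005,"jaw":0},{"dx":-0.002,"dy":-0.006,"dz":0.07,"turn":0.005,"jaw":0},{"dx":-0.002,"dy":-0.006,"dz":0.093,"turn":0.005,"jaw":0},{"dx":-0.002,"dy":-0.006,"dz":0.093,"turn":0.005,"jaw":0}]}}

```text
clock: 3.45
eef_pos: [628.5, -95.0, 93.2]
tool_rot: [0.745, 0.668, -0.002, -0.004]
ft_force: [-1.1, -0.3, 0.2]
grip_width: 0.1
```

Run:
```python
from h import *
shift([90,104,98])
```

```text
t3.45 jig [109.4 100.1  93.2] toolx 83.75 tilt 0.47 Fjig [-1.07 -0.43] 0.23 w 0.1
dx,dy,dz to go [  3.8 -19.4  -4.6]
```

Emit:
{"method": "jog_arm", "body": {"motion": [{"dx":0.002,"dy":-0.005,"dz":0.0,"turn":-0.001,"jaw":0},{"dx":0.002,"dy":-0.012,"dz":0.0,"turn":-0.001,"jaw":0},{"dx":0.002,"dy":-0.018,"dz":0.0,"turn":-0.001,"jaw":0},{"dx":0.002,"dy":-0.024,"dz":0.0,"turn":-0.001,"jaw":0},{"dx":0.002,"dy":-0.03,"dz":0.0,"turn":-0.001,"jaw":0}]}}

```text
clock: 3.95
eef_pos: [611.6, -91.5, 103.3]
tool_rot: [0.744, 0.668, 0.008, 0.011]
ft_force: [11.3, 2.7, 18.4]
grip_width: 0.0
```

Run:
```python
from h import *
st()
```

```text
t3.95 jig [ 92.3 101.8 103.3] toolx 83.77 tilt 1.5 Fjig [11.01  3.82] 18.36 w 0.0
```

Run:
```python
from h import *
p=r.read_camera("side"); st(); save(p,"side3.png",(260,90,120,100),6)
```

```text
t4.00 jig [ 91.2 101.7 103.7] toolx 83.8 tilt 1.41 Fjig [7.37 1.87] 15.98 w 0.3
```

View pics/side3.png

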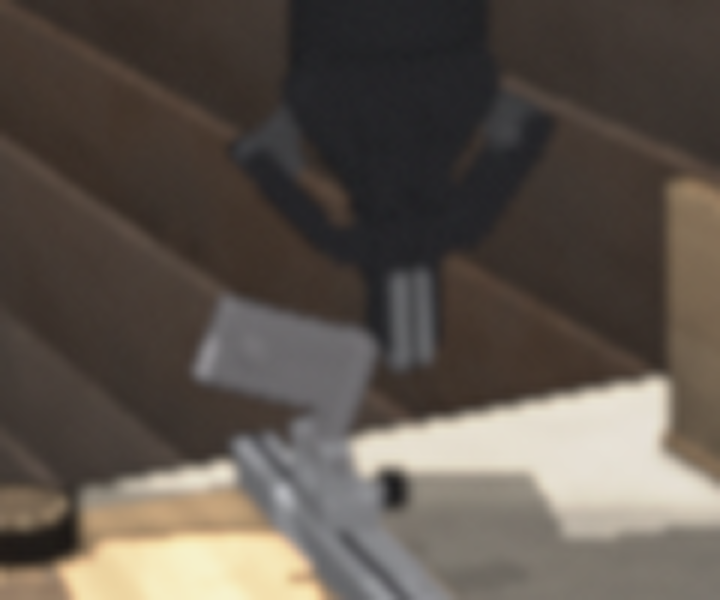

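The side crop shows the left finger against the end of the arm at ≈(375,345), and the flag has begun to turn forward. The upward force is friction as the arm end rises along its arc, so I'll follow that arc.

Emit:
{"method": "jog_arm", "body": {"motion": [{"dx":0.0,"dy":-0.003,"dz":-0.006,"turn":0.0,"jaw":0},{"dx":0.0,"dy":-0.006,"dz":-0.009,"turn":0.0,"jaw":0},{"dx":0.0,"dy":-0.01,"dz":-0.01,"turn":0.0,"jaw":0},{"dx":0.0,"dy":-0.014,"dz":-0.01,"turn":0.0,"jaw":0},{"dx":0.0,"dy":-0.018,"dz":-0.01,"turn":0.0,"jaw":0}]}}

```text
clock: 4.5
eef_pos: [582.6, -87.4, 105.8]
tool_rot: [0.744, 0.668, -0.001, -0.001]
ft_force: [1.6, -1.5, 0.6]
grip_width: 0.1
```

Run:
```python
from h import *
st()
```

```text
t4.50 jig [ 62.9 102.9 105.8] toolx 83.87 tilt 0.13 Fjig [ 1.73 -1.29] 0.56 w 0.1
```

Emit:
{"method": "jog_arm", "body": {"motion": [{"dx":0.001,"dy":-0.007,"dz":0.001,"turn":0.0,"jaw":0},{"dx":0.001,"dy":-0.014,"dz":0.003,"turn":0.0,"jaw":0},{"dx":0.001,"dy":-0.021,"dz":0.006,"turn":0.0,"jaw":0},{"dx":0.001,"dy":-0.028,"dz":0.01,"turn":0.0,"jaw":0},{"dx":0.001,"dy":-0.033,"dz":0.016,"turn":0.0,"jaw":0}]}}

```text
clock: 5.0
eef_pos: [550.6, -83.0, 90.0]
tool_rot: [0.744, 0.668, 0.0, -0.0]
ft_force: [1.3, 0.5, 0.4]
grip_width: 0.2
```

Run:
```python
from h import *
st()
```

```text
t5.00 jig [ 30.7 104.   90. ] toolx 83.86 tilt 0.01 Fjig [1.25 0.66] 0.36 w 0.2
```

Emit:
{"method": "jog_arm", "body": {"motion": [{"dx":0.0,"dy":-0.002,"dz":0.003,"turn":0.0,"jaw":0},{"dx":0.0,"dy":-0.004,"dz":0.006,"turn":0.0,"jaw":0},{"dx":0.0,"dy":-0.006,"dz":0.009,"turn":0.0,"jaw":0},{"dx":0.0,"dy":-0.006,"dz":0.011,"turn":0.0,"jaw":0},{"dx":0.0,"dy":-0.006,"dz":0.013,"turn":0.0,"jaw":0}]}}

```text
clock: 5.5
eef_pos: [544.4, -82.3, 77.0]
tool_rot: [0.744, 0.668, -0.001, -0.001]
ft_force: [-0.6, -0.6, 1.4]
grip_width: -0.3
```

Emit:
{"method": "jog_arm", "body": {"motion": [{"dx":0.0,"dy":0.0,"dz":0.001,"turn":0.0,"jaw":0},{"dx":0.0,"dy":0.0,"dz":0.002,"turn":0.0,"jaw":0}]}}

```text
clock: 5.7
eef_pos: [544.9, -82.4, 75.1]
tool_rot: [0.744, 0.668, -0.0, -0.0]
ft_force: [-0.9, -0.3, 1.3]
grip_width: -0.2
```

Run:
```python
from h import *
st()
```

```text
t5.70 jig [ 24.9 104.1  75.1] toolx 83.87 tilt 0.06 Fjig [-0.91 -0.39] 1.34 w -0.2
```

Now press until about 5 N shows.

Emit:
{"method": "jog_arm", "body": {"motion": [{"dx":0.0,"dy":0.0,"dz":0.0005,"turn":0.0,"jaw":0},{"dx":0.0,"dy":0.0,"dz":0.001,"turn":0.0,"jaw":0},{"dx":0.0,"dy":0.0,"dz":0.0015,"turn":0.0,"jaw":0}]}}

```text
clock: 6.0
eef_pos: [544.9, -82.4, 75.0]
tool_rot: [0.744, 0.668, -0.0, -0.0]
ft_force: [-3.4, 0.4, 13.5]
grip_width: -0.1
```

Run:
```python
from h import *
st()
p=r.read_camera("side"); save(p,"side4.png",(250,110,110,90),6)
```

```text
t6.00 jig [ 24.9 104.   75. ] toolx 83.88 tilt 0.04 Fjig [-3.42  0.01] 13.54 w -0.1
```

View pics/side4.png

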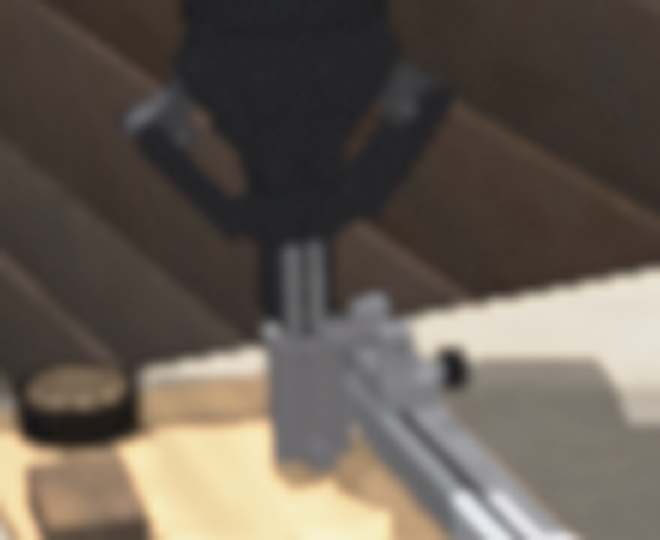

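The flag is down: the paddle hangs vertical at ≈(310,400), and the press met the rigid stop at TCP z = 75 with 13 N. Next I'll lift off and go to the block.

Emit:
{"method": "jog_arm", "body": {"motion": [{"dx":0.0,"dy":0.0,"dz":-0.04,"turn":0.0,"jaw":0},{"dx":-0.02,"dy":-0.006,"dz":-0.08,"turn":0.0,"jaw":100},{"dx":-0.06,"dy":-0.02,"dz":-0.09,"turn":-0.08,"jaw":100},{"dx":-0.105,"dy":-0.034,"dz":-0.09,"turn":-0.16,"jaw":100},{"dx":-0.15,"dy":-0.048,"dz":-0.09,"turn":-0.16,"jaw":100}]}}

```text
clock: 6.55
eef_pos: [481.6, -228.0, 164.8]
tool_rot: [0.687, 0.727, 0.0, 0.002]
ft_force: [0.2, 0.1, 0.1]
grip_width: 57.9
```

Run:
```python
from h import *
p=r.read_camera("side")
shift([-37.5,-91.3,100])
for d in r.regions_of("flag",p)[:2]:
    P,u,v=pts(p,d["pixels"]); J=tojig(P); J=J[(J[:,2]<90)&(J[:,0]<80)]; print(d["p"],d["extent"],np.percentile(J,[3,50,97],axis=0).round())
```

```text
t6.60 jig [-24.2 -54.6 164.6] toolx 92.86 tilt 0.39 Fjig [-0.42 -3.41] -0.51 w 65.3
dx,dy,dz to go [-33.8 -18.8  64.8]
0.92 [391.0, 241.6, 29.3, 46.4] [[  49. -324.    4.]
 [  62. -318.   39.]
 [  79. -306.   66.]]
0.91 [292.7, 163.3, 20.3, 24.4] [[ 12.  89.  18.]
 [ 28. 102.  46.]
 [ 51. 146.  70.]]
```

Emit:
{"method": "jog_arm", "body": {"motion": [{"dx":-0.022,"dy":-0.01,"dz":0.035,"turn":0.0,"jaw":100},{"dx":-0.044,"dy":-0.022,"dz":0.065,"turn":0.0,"jaw":100},{"dx":-0.044,"dy":-0.022,"dz":0.065,"turn":0.0,"jaw":100},{"dx":-0.044,"dy":-0.022,"dz":0.065,"turn":0.0,"jaw":100}]}}

```text
clock: 7.05
eef_pos: [461.8, -271.1, 98.3]
tool_rot: [0.689, 0.725, 0.0, -0.001]
ft_force: [-1.0, -0.2, -0.1]
grip_width: 85.4
```

Run:
```python
from h import *
shift([-37.5,-91.3,43])
p=r.read_camera("top"); save(p,"top2.png",(190,150,190,120),4)
```

```text
t7.05 jig [-38.3 -92.2  98.3] toolx 92.97 tilt 0.1 Fjig [-0.96 -0.35] -0.09 w 85.4
dx,dy,dz to go [ 0.7  1.  55.3]
```

View pics/top2.png

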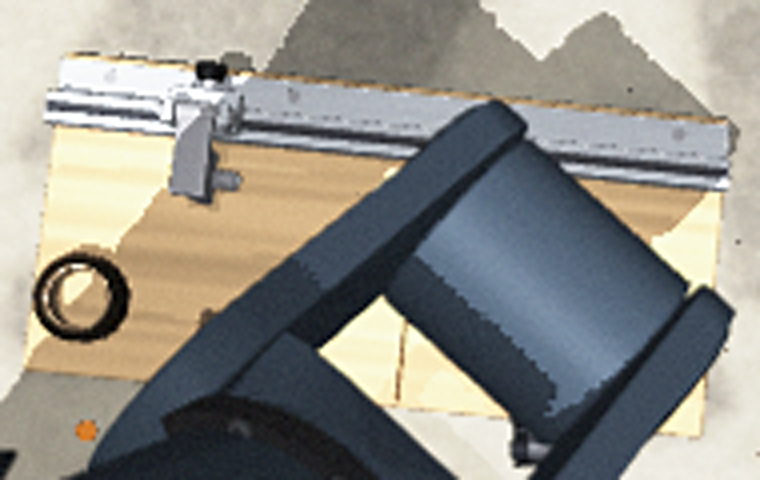

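The top view shows the flag down, its paddle at ≈(195,170) and the screw sticking out to ≈(242,180). The off-cut and block are under the arm, and the tape is undisturbed at ≈(80,297).

Emit:
{"method": "jog_arm", "body": {"motion": [{"dx":0.0,"dy":0.001,"dz":0.03,"turn":0.0,"jaw":100},{"dx":0.0,"dy":0.001,"dz":0.05,"turn":0.0,"jaw":100},{"dx":0.0,"dy":0.001,"dz":0.0555,"turn":0.0,"jaw":100},{"dx":0.0,"dy":0.001,"dz":0.0555,"turn":0.0,"jaw":100}]}}

```text
clock: 7.5
eef_pos: [463.6, -270.7, 43.7]
tool_rot: [0.688, 0.726, 0.0, 0.0]
ft_force: [-0.4, -0.5, -0.4]
grip_width: 85.2
```

Emit:
{"method": "jog_arm", "body": {"motion": [{"dx":0.0,"dy":0.0,"dz":0.0,"turn":0.0,"jaw":0},{"dx":0.0,"dy":0.0,"dz":0.0,"turn":0.0,"jaw":0},{"dx":0.0,"dy":0.0,"dz":0.0,"turn":0.0,"jaw":0},{"dx":0.0,"dy":0.0,"dz":0.0,"turn":0.0,"jaw":0},{"dx":0.0,"dy":0.0,"dz":0.0,"turn":0.0,"jaw":0}], "force": 40}}

```text
clock: 8.0
eef_pos: [463.4, -271.9, 44.6]
tool_rot: [0.688, 0.726, 0.0, 0.001]
ft_force: [0.4, 1.5, 4.9]
grip_width: 44.2
```

Run:
```python
from h import *
st()
p=r.read_camera("side"); save(p,"side5.png",(260,160,100,90),7)
```

```text
t8.00 jig [-36.7 -92.9  44.6] toolx 93.04 tilt 0.1 Fjig [0.2  1.52] 4.88 w 44.2
```

View pics/side5.png

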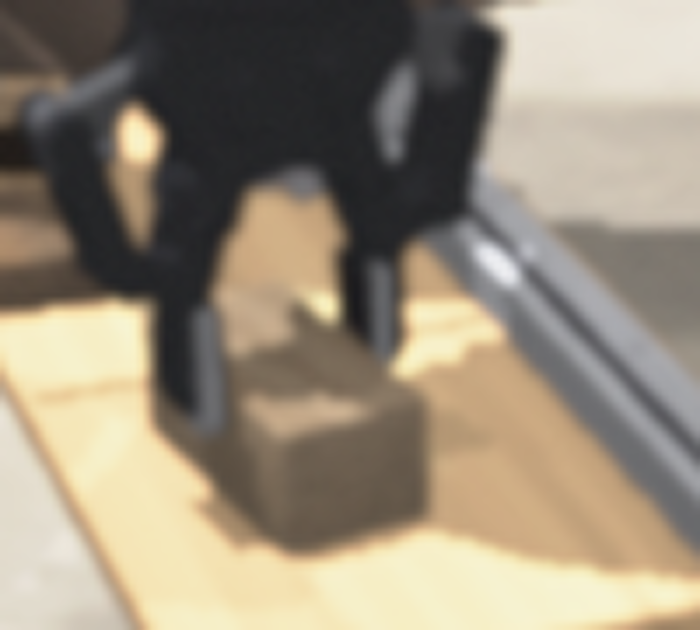

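The block is gripped across its width (44 mm); the tips are at ≈(205,430) and ≈(385,350), about a third of the way down its sides. I'll turn it parallel to the fence and bring it close.

Emit:
{"method": "jog_arm", "body": {"motion": [{"dx":0.004,"dy":0.013,"dz":0.0,"turn":0.08,"jaw":0},{"dx":0.008,"dy":0.026,"dz":0.0,"turn":0.156,"jaw":0},{"dx":0.012,"dy":0.039,"dz":0.0,"turn":0.156,"jaw":0},{"dx":0.016,"dy":0.051,"dz":0.0,"turn":0.156,"jaw":0},{"dx":0.02,"dy":0.06,"dz":0.0,"turn":0.156,"jaw":0}]}}

```text
clock: 8.55
eef_pos: [521.8, -249.2, 44.6]
tool_rot: [0.742, 0.67, -0.001, 0.0]
ft_force: [-4.0, -2.4, 5.6]
grip_width: 44.0
```

Run:
```python
from h import *
st()
```

```text
t8.55 jig [ 19.1 -64.3  44.6] toolx 84.14 tilt 0.1 Fjig [-3.76 -2.83] 5.58 w 44.0
```

Emit:
{"method": "jog_arm", "body": {"motion": [{"dx":0.0,"dy":0.002,"dz":-0.0004,"turn":0.0,"jaw":0},{"dx":0.0,"dy":0.004,"dz":-0.0004,"turn":0.0,"jaw":0},{"dx":0.0,"dy":0.006,"dz":-0.0004,"turn":0.0,"jaw":0},{"dx":0.0,"dy":0.007,"dz":-0.0004,"turn":0.0,"jaw":0}]}}

```text
clock: 8.95
eef_pos: [525.5, -248.5, 44.7]
tool_rot: [0.742, 0.67, -0.002, -0.003]
ft_force: [-10.1, -1.4, 12.4]
grip_width: 44.1
```

Run:
```python
from h import *
st()
```

```text
t8.95 jig [ 22.7 -63.2  44.7] toolx 84.15 tilt 0.39 Fjig [-9.91 -2.42] 12.39 w 44.1
```

Run:
```python
from h import *
p=r.read_camera("side"); st(); save(p,"side6.png",(275,150,90,80),8)
```

```text
t9.00 jig [ 22.8 -63.2  44.7] toolx 84.15 tilt 0.38 Fjig [-8.34 -0.77] 11.75 w 44.0
```

View pics/side6.png

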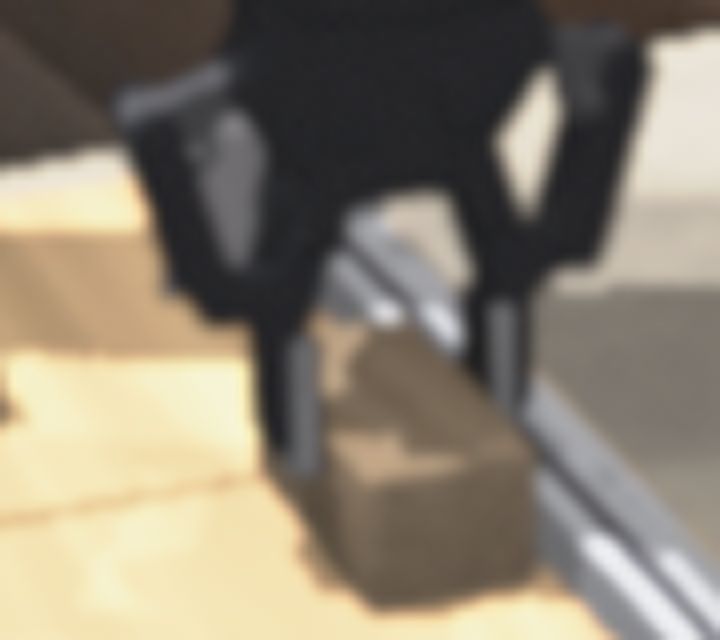

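Run:
```python
from h import *
p=r.read_camera("side"); st()
P,u,v=pts(p,np.ones((400,640),bool)); J=tojig(P); J[:,2]-=2
b=J[(J[:,2]>46)&(J[:,2]<56)&(J[:,1]>-115)&(J[:,1]<-30)&(J[:,0]>-20)&(J[:,0]<48)]
# top-only near right end
t=b[(b[:,1]<-75)&(b[:,2]>51)]
print("top pts",len(t)); 
for y in range(-112,-72,6):
    a=t[(t[:,1]>=y)&(t[:,1]<y+6)]
    if len(a): print(y,len(a),a[:,0].min().round(1),a[:,0].max().round(1),a[:,2].mean().round(1))
a=J[(abs(J[:,2]-35)<2)&(J[:,0]>30)&(J[:,0]<75)]
for y in (-180,-160,-140,-125):
    c=a[(a[:,1]>=y)&(a[:,1]<y+12)]; print("fence",y,len(c),np.percentile(c[:,0],[0,5,95]).round(1))
```

```text
t9.05 jig [ 22.8 -63.2  44.7] toolx 84.14 tilt 0.37 Fjig [-7.52 -0.26] 11.82 w 43.7
top pts 175
-112 7 0.5 39.7 53.2
-106 42 -0.3 43.0 53.0
-100 32 0.8 43.6 53.4
-94 30 0.4 42.9 53.4
-88 31 -1.0 43.2 53.5
-82 27 -0.3 42.5 53.4
-76 6 1.0 37.4 53.1
fence -180 29 [49.2 49.8 67.2]
fence -160 28 [48.8 49.3 66.5]
fence -140 29 [49.5 49.7 66.1]
fence -125 25 [49.5 49.9 64.9]
```

The depth shows the block 5 mm short of the fence. The far finger is meeting something on the fence top, probably a screw head (y ≈ −55). I'll back off, let go, and push with closed fingers from below fence height instead.

Emit:
{"method": "jog_arm", "body": {"motion": [{"dx":0.0,"dy":-0.007,"dz":0.0,"turn":0.0,"jaw":0},{"dx":0.0,"dy":-0.007,"dz":0.0,"turn":0.0,"jaw":0},{"dx":0.0,"dy":-0.007,"dz":0.0,"turn":0.0,"jaw":80},{"dx":0.0,"dy":-0.007,"dz":0.0,"turn":0.0,"jaw":80},{"dx":0.0,"dy":-0.007,"dz":-0.03,"turn":0.0,"jaw":80}]}}

```text
clock: 9.55
eef_pos: [519.1, -246.6, 70.2]
tool_rot: [0.743, 0.67, -0.001, -0.005]
ft_force: [0.2, -0.1, 0.5]
grip_width: 68.1
```

Emit:
{"method": "jog_arm", "body": {"motion": [{"dx":0.0,"dy":-0.01,"dz":-0.03,"turn":0.0,"jaw":0},{"dx":0.0,"dy":-0.045,"dz":-0.03,"turn":0.0,"jaw":0},{"dx":0.0,"dy":-0.053,"dz":-0.03,"turn":0.0,"jaw":0},{"dx":0.0,"dy":-0.053,"dz":-0.03,"turn":0.0,"jaw":0},{"dx":0.0,"dy":-0.053,"dz":-0.03,"turn":0.0,"jaw":0}]}}

```text
clock: 10.05
eef_pos: [469.9, -243.4, 103.3]
tool_rot: [0.743, 0.67, 0.0, 0.0]
ft_force: [-0.9, 0.4, 0.2]
grip_width: 0.1
```

```bash
cat >> h.py <<'E'
def block(p):
    P,u,v=pts(p,np.ones((400,640),bool)); J=tojig(P); J[:,2]-=2
    t=J[(J[:,2]>50.5)&(J[:,2]<56.5)&(J[:,1]>-200)&(J[:,1]<83)&(J[:,0]>-60)&(J[:,0]<52)]
    print("block top",len(t),cv2.minAreaRect(t[:,:2].astype(np.float32)),np.percentile(t[:,:2],[2,98],axis=0).round(1).tolist())
    return J
E
python3 - <<'E'
from h import *
p=r.read_camera("side"); shift([-27,-60,30]); J=block(p)
f=J[(J[:,0]>55)&(J[:,0]<64)&(J[:,2]>30)&(J[:,2]<50)]
for y in range(-170,80,10):
    a=f[(f[:,1]>=y)&(f[:,1]<y+10)][:,2]
    if len(a): print(y,len(a),a.max().round(1),end="; ")
E
```

```text
t10.10 jig [-32.8 -64.  103.3] toolx 84.1 tilt 0.06 Fjig [ 0.32 -1.19] -0.25 w -0.1
dx,dy,dz to go [ 4.   5.8 73.3]
block top 455 ((18.909908294677734, -62.290802001953125), (46.309757232666016, 92.03558349609375), 0.6923760771751404) [[-3.3, -107.1], [39.9, -19.5]]
-170 12 36.7; -160 13 37.0; -150 13 36.4; -140 11 37.0; -130 8 36.4; -120 10 36.5; -110 12 36.3; -100 10 37.0; -90 11 37.0; -80 10 36.5; -70 9 37.1; -60 10 36.7; -50 9 37.2; -40 8 36.7; -30 8 36.8; -20 8 37.0; -10 9 37.0; 0 6 36.1; 10 7 37.0; 20 7 35.9; 30 7 36.1; 40 8 37.3; 50 4 36.1; 60 7 37.9; 70 10 37.1;
```

Emit:
{"method": "jog_arm", "body": {"motion": [{"dx":0.001,"dy":0.0,"dz":0.035,"turn":0.0,"jaw":0},{"dx":0.001,"dy":0.0,"dz":0.065,"turn":0.0,"jaw":0},{"dx":0.001,"dy":0.0,"dz":0.073,"turn":0.0,"jaw":0},{"dx":0.001,"dy":0.004,"dz":0.073,"turn":0.0,"jaw":0},{"dx":0.001,"dy":0.01,"dz":0.073,"turn":0.0,"jaw":0}]}}

```text
clock: 10.6
eef_pos: [480.1, -243.4, 31.1]
tool_rot: [0.743, 0.67, 0.0, 0.0]
ft_force: [1.0, 0.1, 0.9]
grip_width: 0.2
```

Emit:
{"method": "jog_arm", "body": {"motion": [{"dx":0.0,"dy":0.003,"dz":0.0,"turn":0.0,"jaw":0},{"dx":0.0,"dy":0.006,"dz":0.0,"turn":0.0,"jaw":0},{"dx":0.0,"dy":0.009,"dz":0.0,"turn":0.0,"jaw":0},{"dx":0.0,"dy":0.0105,"dz":0.0,"turn":0.0,"jaw":0}]}}

```text
clock: 11.0
eef_pos: [489.5, -244.0, 31.3]
tool_rot: [0.743, 0.67, -0.0, -0.0]
ft_force: [-2.6, 1.1, 1.7]
grip_width: 0.1
```

Run:
```python
from h import *
st()
```

```text
t11.00 jig [-13.5 -62.4  31.3] toolx 84.11 tilt 0.01 Fjig [-2.65  0.83] 1.71 w 0.1
```

Emit:
{"method": "jog_arm", "body": {"motion": [{"dx":0.0,"dy":0.0015,"dz":0.0,"turn":0.0,"jaw":0},{"dx":0.0,"dy":0.003,"dz":0.0,"turn":0.0,"jaw":0},{"dx":0.0,"dy":0.004,"dz":0.0,"turn":0.0,"jaw":0},{"dx":0.0,"dy":0.004,"dz":0.0,"turn":0.0,"jaw":0}]}}

```text
clock: 11.4
eef_pos: [493.5, -244.4, 30.7]
tool_rot: [0.743, 0.67, 0.0, -0.0]
ft_force: [-1.7, 0.0, 2.1]
grip_width: 0.3
```

Run:
```python
from h import *
p=r.read_camera("side"); st(); block(p)
```

```text
t11.45 jig [ -9.5 -62.5  30.7] toolx 84.09 tilt 0.01 Fjig [-1.41  0.43] 0.72 w 0.1
block top 383 ((13.160223007202148, -66.37005615234375), (73.61719512939453, 84.73585510253906), 2.3519210815429688) [[-21.8, -106.5], [47.7, -33.2]]
```

Emit:
{"method": "jog_arm", "body": {"motion": [{"dx":0.0,"dy":0.001,"dz":0.0,"turn":0.0,"jaw":0},{"dx":0.0,"dy":0.002,"dz":0.0,"turn":0.0,"jaw":0},{"dx":0.0,"dy":0.003,"dz":0.0,"turn":0.0,"jaw":0},{"dx":0.0,"dy":0.003,"dz":0.0,"turn":0.0,"jaw":0}]}}

```text
clock: 11.85
eef_pos: [494.2, -244.4, 30.7]
tool_rot: [0.742, 0.67, -0.001, -0.002]
ft_force: [-7.3, -1.1, 5.0]
grip_width: 0.1
```

Run:
```python
from h import *
st()
```

```text
t11.85 jig [ -8.8 -62.3  30.7] toolx 84.14 tilt 0.29 Fjig [-7.12 -1.8 ] 4.99 w 0.1
```

Emit:
{"method": "jog_arm", "body": {"motion": [{"dx":0.0,"dy":-0.03,"dz":0.0,"turn":0.0,"jaw":0},{"dx":-0.042,"dy":-0.03,"dz":0.0,"turn":0.0,"jaw":0},{"dx":-0.08,"dy":-0.03,"dz":0.0,"turn":0.0,"jaw":0},{"dx":-0.083,"dy":0.004,"dz":0.0,"turn":0.0,"jaw":0},{"dx":-0.08,"dy":0.0335,"dz":0.0,"turn":0.0,"jaw":0}]}}

```text
clock: 12.35
eef_pos: [523.1, -331.5, 31.0]
tool_rot: [0.744, 0.668, 0.0, 0.002]
ft_force: [-0.5, -0.2, -0.1]
grip_width: 0.1
```

Emit:
{"method": "jog_arm", "body": {"motion": [{"dx":0.006,"dy":0.0,"dz":0.0,"turn":0.0,"jaw":0},{"dx":0.012,"dy":0.0,"dz":0.0,"turn":0.0,"jaw":0},{"dx":0.018,"dy":0.0,"dz":0.0,"turn":0.0,"jaw":0},{"dx":0.018,"dy":0.0,"dz":0.0,"turn":0.0,"jaw":0}]}}

```text
clock: 12.75
eef_pos: [522.3, -308.0, 30.4]
tool_rot: [0.742, 0.67, -0.0, -0.001]
ft_force: [-0.1, -0.2, -0.5]
grip_width: -0.3
```

Run:
```python
from h import *
p=r.read_camera("side"); st(); block(p)
```

```text
t12.80 jig [  26.  -123.5   30.6] toolx 84.13 tilt 0.09 Fjig [0.19 0.  ] -0.68 w 0.5
block top 110 ((20.91741943359375, -74.99091339111328), (33.291561126708984, 118.73259735107422), 0.7418896555900574) [[4.6, -133.7], [36.7, -17.8]]
```

Emit:
{"method": "jog_arm", "body": {"motion": [{"dx":0.005,"dy":0.001,"dz":0.0,"turn":0.0,"jaw":0},{"dx":0.013,"dy":0.0015,"dz":0.0,"turn":0.0,"jaw":0},{"dx":0.022,"dy":0.0015,"dz":0.0,"turn":0.0,"jaw":0},{"dx":0.031,"dy":0.0015,"dz":0.0,"turn":0.0,"jaw":0},{"dx":0.04,"dy":0.0015,"dz":0.0,"turn":0.0,"jaw":0}]}}

```text
clock: 13.3
eef_pos: [529.1, -269.7, 30.9]
tool_rot: [0.742, 0.67, -0.0, 0.0]
ft_force: [-1.3, -2.3, 1.6]
grip_width: 0.1
```

Emit:
{"method": "jog_arm", "body": {"motion": [{"dx":0.009,"dy":0.0,"dz":0.0,"turn":0.0,"jaw":0},{"dx":0.018,"dy":0.0,"dz":0.0,"turn":0.0,"jaw":0},{"dx":0.027,"dy":0.0,"dz":0.0,"turn":0.0,"jaw":0},{"dx":0.036,"dy":0.0,"dz":0.0,"turn":0.0,"jaw":0},{"dx":0.042,"dy":0.0,"dz":0.0,"turn":0.0,"jaw":0}]}}

```text
clock: 13.8
eef_pos: [533.6, -227.5, 30.8]
tool_rot: [0.742, 0.67, 0.0, -0.0]
ft_force: [-0.9, -2.8, 2.0]
grip_width: -0.3
```

Run:
```python
from h import *
p=r.read_camera("side"); st(); block(p); save(p,"side7.png",(260,145,110,75),7)
```

```text
t13.85 jig [ 28.4 -40.5  30.6] toolx 84.13 tilt 0.07 Fjig [ 1.33 -0.63] 0.33 w 0.3
block top 130 ((21.529802322387695, 2.8795089721679688), (36.78553009033203, 113.4633560180664), 2.736689805984497) [[4.3, -52.3], [41.0, 58.2]]
```

View pics/side7.png

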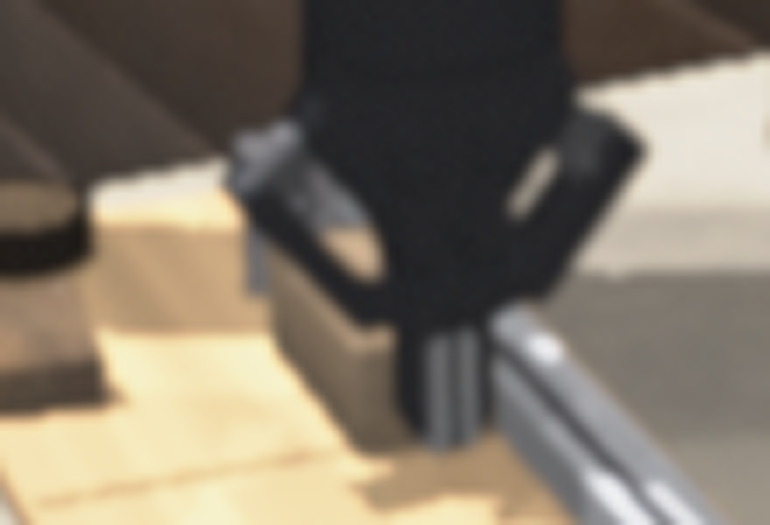

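The finger (≈(450,390)) is pushing the block's right end, with the block along the fence. Next I'll go a bit further, then re-press it to the fence before the final press.

Emit:
{"method": "jog_arm", "body": {"motion": [{"dx":0.005,"dy":0.0,"dz":0.0,"turn":0.0,"jaw":0},{"dx":0.01,"dy":0.0,"dz":0.0,"turn":0.0,"jaw":0},{"dx":0.013,"dy":0.0,"dz":0.0,"turn":0.0,"jaw":0},{"dx":0.013,"dy":0.0,"dz":0.0,"turn":0.0,"jaw":0},{"dx":-0.012,"dy":0.0,"dz":0.0,"turn":0.0,"jaw":0}]}}

```text
clock: 14.35
eef_pos: [531.3, -237.1, 30.2]
tool_rot: [0.742, 0.671, 0.0, -0.002]
ft_force: [0.5, -1.1, -0.0]
grip_width: 0.2
```

Emit:
{"method": "jog_arm", "body": {"motion": [{"dx":-0.01,"dy":0.0,"dz":-0.04,"turn":0.0,"jaw":0},{"dx":-0.01,"dy":-0.035,"dz":-0.05,"turn":0.0,"jaw":0},{"dx":0.0,"dy":-0.067,"dz":-0.05,"turn":0.0,"jaw":0},{"dx":0.0,"dy":-0.067,"dz":-0.05,"turn":0.0,"jaw":0}]}}

```text
clock: 14.75
eef_pos: [460.0, -229.9, 80.5]
tool_rot: [0.743, 0.669, -0.001, -0.005]
ft_force: [0.2, 0.9, -0.1]
grip_width: -0.1
```

Run:
```python
from h import *
p=r.read_camera("side"); shift([-30,29,30]); block(p)
```

```text
t14.80 jig [-41.2 -53.1  80.6] toolx 84.02 tilt 0.24 Fjig [-0.52 -0.9 ] -0.33 w 0.1
dx,dy,dz to go [82.  11.2 50.8]
block top 367 ((26.533267974853516, 26.841081619262695), (44.992496490478516, 94.77951049804688), 0.4653451144695282) [[4.9, -16.9], [48.5, 70.8]]
```

Emit:
{"method": "jog_arm", "body": {"motion": [{"dx":0.035,"dy":0.008,"dz":0.0,"turn":0.001,"jaw":0},{"dx":0.074,"dy":0.017,"dz":0.0,"turn":0.001,"jaw":0},{"dx":0.074,"dy":0.017,"dz":0.025,"turn":0.001,"jaw":0},{"dx":0.074,"dy":0.017,"dz":0.049,"turn":0.001,"jaw":0},{"dx":0.074,"dy":0.017,"dz":0.049,"turn":0.001,"jaw":0}]}}

```text
clock: 15.3
eef_pos: [489.7, -160.7, 29.3]
tool_rot: [0.743, 0.67, -0.001, -0.002]
ft_force: [-0.5, 0.4, -0.6]
grip_width: -0.3
```

Emit:
{"method": "jog_arm", "body": {"motion": [{"dx":0.0,"dy":0.005,"dz":0.0,"turn":0.0,"jaw":0},{"dx":0.0,"dy":0.01,"dz":0.0,"turn":0.0,"jaw":0},{"dx":0.0,"dy":0.013,"dz":0.0,"turn":0.0,"jaw":0},{"dx":0.0,"dy":0.014,"dz":0.0,"turn":0.0,"jaw":0}]}}

```text
clock: 15.7
eef_pos: [502.7, -163.6, 32.7]
tool_rot: [0.743, 0.67, -0.001, -0.001]
ft_force: [-6.8, -4.0, 3.9]
grip_width: -0.1
```

Run:
```python
from h import *
st()
```

```text
t15.70 jig [-8.7 18.9 32.7] toolx 84.09 tilt 0.17 Fjig [-6.4  -4.65] 3.94 w -0.1
```

Emit:
{"method": "jog_arm", "body": {"motion": [{"dx":0.0,"dy":-0.017,"dz":0.0,"turn":0.0,"jaw":0},{"dx":0.0,"dy":-0.019,"dz":-0.04,"turn":0.0,"jaw":0},{"dx":-0.035,"dy":-0.018,"dz":-0.05,"turn":0.0,"jaw":0},{"dx":-0.064,"dy":0.01,"dz":-0.05,"turn":0.0,"jaw":0},{"dx":-0.064,"dy":0.036,"dz":-0.05,"turn":0.0,"jaw":0}]}}

```text
clock: 16.2
eef_pos: [535.5, -235.7, 84.3]
tool_rot: [0.744, 0.668, 0.001, 0.004]
ft_force: [0.5, -1.0, 0.4]
grip_width: -0.0
```

Emit:
{"method": "jog_arm", "body": {"motion": [{"dx":0.0,"dy":0.0,"dz":0.0,"turn":0.0,"jaw":0},{"dx":0.0,"dy":0.0,"dz":0.03,"turn":0.0,"jaw":0},{"dx":0.0,"dy":0.0,"dz":0.05,"turn":0.0,"jaw":0},{"dx":0.004,"dy":0.0,"dz":0.05,"turn":0.0,"jaw":0},{"dx":0.008,"dy":0.0,"dz":0.05,"turn":0.0,"jaw":0}]}}

```text
clock: 16.7
eef_pos: [533.6, -222.0, 32.1]
tool_rot: [0.743, 0.669, -0.0, -0.0]
ft_force: [-0.1, 0.2, 0.1]
grip_width: -0.0
```

Run:
```python
from h import *
p=r.read_camera("side"); st(); block(p)
```

```text
t16.75 jig [ 28.4 -35.5  32.6] toolx 84.07 tilt 0.02 Fjig [-0.66  0.44] -0.13 w -0.4
block top 127 ((22.46169662475586, 12.720890045166016), (37.102027893066406, 122.71376037597656), 1.4006872177124023) [[4.2, -46.5], [40.4, 72.1]]
```

Emit:
{"method": "jog_arm", "body": {"motion": [{"dx":0.003,"dy":0.0,"dz":0.0,"turn":0.0,"jaw":0},{"dx":0.006,"dy":0.0,"dz":0.0,"turn":0.0,"jaw":0},{"dx":0.009,"dy":0.0,"dz":0.0,"turn":0.0,"jaw":0},{"dx":0.012,"dy":0.0,"dz":0.0,"turn":0.0,"jaw":0},{"dx":0.015,"dy":0.0,"dz":0.0,"turn":0.0,"jaw":0}]}}

```text
clock: 17.25
eef_pos: [536.1, -208.1, 32.3]
tool_rot: [0.743, 0.669, 0.0, 0.001]
ft_force: [-0.1, -1.4, 0.9]
grip_width: -0.1
```

Emit:
{"method": "jog_arm", "body": {"motion": [{"dx":0.001,"dy":0.0,"dz":0.0,"turn":0.0,"jaw":0},{"dx":0.002,"dy":0.0,"dz":0.0,"turn":0.0,"jaw":0}]}}

```text
clock: 17.45
eef_pos: [536.0, -205.8, 31.8]
tool_rot: [0.743, 0.669, 0.0, 0.0]
ft_force: [0.2, -2.3, 1.3]
grip_width: 0.3
```

Emit:
{"method": "jog_arm", "body": {"motion": [{"dx":0.001,"dy":0.0,"dz":0.0,"turn":0.0,"jaw":0},{"dx":0.002,"dy":0.0,"dz":0.0,"turn":0.0,"jaw":0}]}}

```text
clock: 17.65
eef_pos: [536.0, -203.8, 31.7]
tool_rot: [0.743, 0.669, 0.0, 0.0]
ft_force: [0.2, -1.9, 1.4]
grip_width: -0.4
```

Emit:
{"method": "jog_arm", "body": {"motion": [{"dx":0.0008,"dy":0.0,"dz":0.0,"turn":0.0,"jaw":0},{"dx":0.0016,"dy":0.0,"dz":0.0,"turn":0.0,"jaw":0}]}}

```text
clock: 17.85
eef_pos: [536.1, -202.1, 31.7]
tool_rot: [0.743, 0.669, -0.0, 0.0]
ft_force: [-0.0, -1.9, 1.6]
grip_width: 0.2
```

Emit:
{"method": "jog_arm", "body": {"motion": [{"dx":0.0008,"dy":0.0,"dz":0.0,"turn":0.0,"jaw":0},{"dx":0.0014,"dy":0.0,"dz":0.0,"turn":0.0,"jaw":0}]}}

```text
clock: 18.05
eef_pos: [536.2, -200.7, 31.7]
tool_rot: [0.743, 0.669, -0.0, -0.0]
ft_force: [0.1, -2.0, 0.9]
grip_width: -0.5
```

Emit:
{"method": "jog_arm", "body": {"motion": [{"dx":0.0008,"dy":0.0,"dz":0.0,"turn":0.0,"jaw":0},{"dx":0.0016,"dy":0.0,"dz":0.0,"turn":0.0,"jaw":0}]}}

```text
clock: 18.25
eef_pos: [536.5, -199.7, 31.7]
tool_rot: [0.743, 0.67, -0.0, 0.001]
ft_force: [-0.6, -5.3, 1.7]
grip_width: -0.0
```

Emit:
{"method": "jog_arm", "body": {"motion": [{"dx":0.0004,"dy":0.0,"dz":0.0,"turn":0.0,"jaw":0},{"dx":0.0006,"dy":0.0,"dz":0.0,"turn":0.0,"jaw":0}]}}

```text
clock: 18.45
eef_pos: [536.8, -199.7, 31.8]
tool_rot: [0.743, 0.67, -0.0, 0.001]
ft_force: [-1.1, -5.7, 0.7]
grip_width: 0.5
```

Emit:
{"method": "jog_arm", "body": {"motion": [{"dx":0.0004,"dy":0.0,"dz":0.0,"turn":0.0,"jaw":0},{"dx":0.0006,"dy":0.0,"dz":0.0,"turn":0.0,"jaw":0}]}}

```text
clock: 18.65
eef_pos: [536.9, -199.6, 31.9]
tool_rot: [0.743, 0.67, -0.001, 0.001]
ft_force: [-1.0, -7.6, 1.0]
grip_width: -0.1
```

Run:
```python
from h import *
st()
```

```text
t18.65 jig [ 29.1 -13.4  31.9] toolx 84.1 tilt 0.17 Fjig [-0.26 -7.68] 1.04 w -0.1
```

Emit:
{"method": "jog_arm", "body": {"motion": [{"dx":0.0005,"dy":0.0,"dz":0.0,"turn":0.0,"jaw":0},{"dx":0.001,"dy":0.0,"dz":0.0,"turn":0.0,"jaw":0},{"dx":0.001,"dy":0.0,"dz":0.0,"turn":0.0,"jaw":0}]}}

```text
clock: 18.95
eef_pos: [537.0, -199.6, 32.0]
tool_rot: [0.742, 0.67, -0.001, 0.002]
ft_force: [-2.3, -10.0, -0.1]
grip_width: 0.0
```

Emit:
{"method": "jog_arm", "body": {"motion": [{"dx":0.0,"dy":0.0,"dz":0.0,"turn":0.0,"jaw":0},{"dx":0.0,"dy":0.0,"dz":0.0,"turn":0.0,"jaw":0},{"dx":0.0,"dy":0.0,"dz":0.0,"turn":0.0,"jaw":0},{"dx":0.0,"dy":0.0,"dz":0.0,"turn":0.0,"jaw":0},{"dx":0.0,"dy":0.0,"dz":0.0,"turn":0.0,"jaw":0}]}}

```text
clock: 19.45
eef_pos: [537.0, -199.6, 32.0]
tool_rot: [0.742, 0.67, -0.001, 0.002]
ft_force: [-4.1, -9.3, 2.1]
grip_width: 0.1
```

Emit:
{"method": "jog_arm", "body": {"motion": [{"dx":0.0,"dy":0.0,"dz":0.0,"turn":0.0,"jaw":0},{"dx":0.0,"dy":0.0,"dz":0.0,"turn":0.0,"jaw":0},{"dx":0.0,"dy":0.0,"dz":0.0,"turn":0.0,"jaw":0},{"dx":0.0,"dy":0.0,"dz":0.0,"turn":0.0,"jaw":0}]}}

```text
clock: 19.85
eef_pos: [537.0, -199.5, 32.0]
tool_rot: [0.742, 0.67, -0.001, 0.002]
ft_force: [-2.5, -9.9, 1.1]
grip_width: 0.2
```

Run:
```python
from h import *
st()
```

```text
t19.85 jig [ 29.1 -13.3  32. ] toolx 84.11 tilt 0.23 Fjig [ -1.47 -10.12] 1.14 w 0.2
```

Emit:
{"method": "jog_arm", "body": {"motion": [{"dx":-0.002,"dy":0.0,"dz":0.0,"turn":0.0,"jaw":0},{"dx":-0.006,"dy":0.0,"dz":0.0,"turn":0.0,"jaw":0},{"dx":-0.025,"dy":0.0,"dz":0.0,"turn":0.0,"jaw":0},{"dx":-0.05,"dy":-0.01,"dz":-0.04,"turn":0.0,"jaw":0},{"dx":-0.09,"dy":-0.02,"dz":-0.08,"turn":0.0,"jaw":0}]}}

```text
clock: 20.35
eef_pos: [507.7, -277.0, 105.5]
tool_rot: [0.742, 0.67, 0.0, -0.004]
ft_force: [0.9, -1.2, -0.8]
grip_width: 0.1
```

Emit:
{"method": "jog_arm", "body": {"motion": [{"dx":-0.04,"dy":-0.02,"dz":-0.03,"turn":0.0,"jaw":0},{"dx":-0.08,"dy":-0.04,"dz":-0.06,"turn":0.0,"jaw":0},{"dx":-0.12,"dy":-0.06,"dz":-0.08,"turn":0.0,"jaw":0},{"dx":-0.12,"dy":-0.06,"dz":-0.08,"turn":0.0,"jaw":0}]}}

```text
clock: 20.75
eef_pos: [436.1, -397.5, 189.5]
tool_rot: [0.744, 0.668, -0.001, 0.003]
ft_force: [-0.1, 0.7, -0.3]
grip_width: 0.1
```

Run:
```python
from h import *
for c in ("side","top"):
    p=r.read_camera(c); P,u,v=pts(p,np.ones((400,640),bool)); J=tojig(P); J[:,2]-=2 if c=="side" else .8
    t=J[(J[:,2]>51)&(J[:,2]<55.5)&(J[:,1]>-60)&(J[:,1]<93)&(J[:,0]>-20)&(J[:,0]<52)]
    t=t[(t[:,1]<84)]
    rc=cv2.minAreaRect(t[:,:2].astype(np.float32)); print(c,len(t),rc)
    for y in range(0,84,14):
        a=t[(t[:,1]>=y)&(t[:,1]<y+14)][:,0]; 
        if len(a): print(y,len(a),np.percentile(a,[0,3,97,100]).round(1))
    for l in ("offcut","tape_small"):
        d=r.regions_of(l,p)
        if d: Q,_,_=pts(p,d[0]["pixels"]); print(l,d[0]["extent"],np.median(Q,0).round())
st()
im=[cv2.resize(cv2.cvtColor(r.read_camera(c)["pixels"],cv2.COLOR_RGB2BGR)[a:a+90,b:b+120],None,fx=5,fy=3.3 if 0 else 5,interpolation=cv2.INTER_CUBIC)[:300] for c,a,b in (("side",155,255),("top",165,215))]
cv2.imwrite("pics/fin.png",np.vstack(im))
```

```text
side 325 ((26.19754981994629, 39.06416320800781), (88.38685607910156, 46.414306640625), 89.19705963134766)
0 58 [ 4.4  5.2 48.1 48.9]
14 56 [ 4.3  5.3 46.9 48.4]
28 56 [ 2.9  4.  46.6 49.4]
42 46 [ 4.1  4.5 47.8 48.5]
56 49 [ 3.9  4.6 46.7 47.4]
70 41 [ 4.3  4.7 42.7 45.1]
offcut [252.3, 186.9, 25.7, 18.9] [ 442. -128.   36.]
tape_small [251.4, 166.9, 22.4, 19.4] [475. -24.  31.]
top 648 ((27.34785270690918, 40.75663375854492), (86.18121337890625, 44.899200439453125), 89.98719787597656)
0 103 [ 5.9  6.5 48.  49.8]
14 104 [ 5.   5.7 48.4 49. ]
28 112 [ 5.4  6.1 47.5 49.2]
42 108 [ 4.9  6.5 47.9 49.7]
56 100 [ 5.   5.8 47.2 49.3]
70 102 [ 5.5  6.1 49.2 49.8]
offcut [235.9, 228.5, 29.8, 15.1] [ 447. -109.   35.]
tape_small [202.9, 210.2, 21.0, 23.3] [477. -12.  34.]
t21.05 jig [ -50.5 -213.   185.1] toolx 84.15 tilt 0.22 Fjig [-0.25  0.12] 0.35 w 0.0
```

View pics/fin.png

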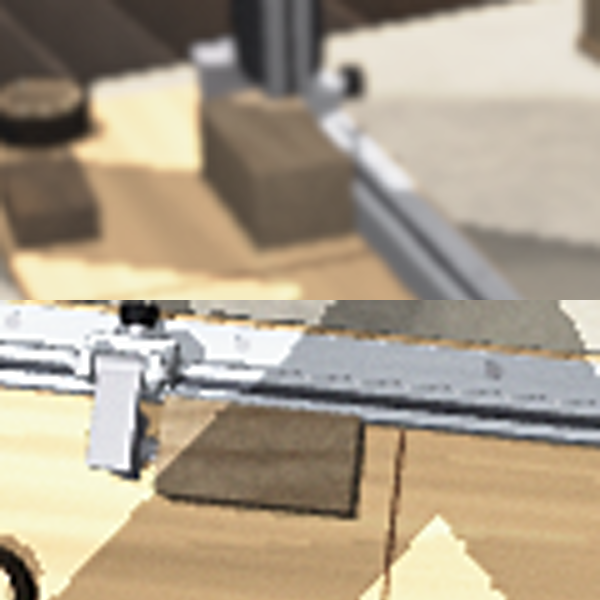

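The final view shows the block's far side on the fence and parallel to it (top-picture fit 0.0°, far edge x ≈ 49.5 against the fence face at about 50). Its left end is at the screw (≈(150,440)), the flag is down, and the tape and off-cut are unmoved. Handing in.

```bash
python3 -c "
from workcell import r
print(r.job_done(), r.get_obs()['clock'])"
```

```text
the job is handed in; nothing more can be done
the job is handed in; nothing more can be done
```

I handed the job in at about 21 s of the 72 s allowed. No verdict was reported, so what follows rests on my own last checks.

- **Flag:** I swung it down from behind the fence and pressed it onto its rigid stop. The press read 13.5 N, where about 5 N was asked. Earlier, while following the arm round, it briefly took about 21 N because of friction. The last picture shows it fully down.
- **Gripping failed:** I first gripped the block, but it stopped 5 mm short of the fence. I think the far finger hit a screw head on the fence top, with about 16 N at the wrist. I let go and pushed with closed fingers instead.
- **Seating the block:** I pressed it flush (6–7 N), slid it along the fence, pressed it flush again just before the stop, then pushed it home. The stop was rigid and about 10 N was held for 0.9 s; no reading during the press was above about 10 N.
- **Last checks:** Top camera: block parallel to the fence within noise, far side at x ≈ 49.5 mm (face about 50 mm). The side camera showed up to 0.8° of tilt and the far edge 1–2 mm lower, which I put down to its rougher depth. I drew straight back and did not re-feel the stop contact.
- **Bystanders:** The tape and off-cut positions agree with the first pictures within 2 mm. I did not go near the turquoise look-alike or check it again.

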